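# Reject the rattling battery packs by a tip-and-feel test

### The job

Four tool battery packs lie with their noses over the front edge of the sorting board, and in some of them a cell has come loose. Find the rattlers by tipping packs gently nose-down on the edge (press on the nose and feel whether something shifts inside), push every rattler straight back until its tail is up against the red rail, and leave the sound packs lying flat where they were. No pack may topple off the board, and leave the other things on the bench alone.

Things in the scene. Friction and masses are not known exactly. Their poses are not given: they have to be found in the camera images.
- pack_j: One of four battery packs that look alike, grey and black, 180 (x) x 64 (y) x 40 (z) mm, about 0.6 kg (varies). Nose, with an orange latch, at its own -x. Origin: centre of its underside; z up. Starts flat on the board, nose toward the robot, overhanging the front edge by 66 to 78 mm. Any of the four may rattle, more than one too.
- pack_k: Pack like pack_j. All four: pressing down on the flat top of the nose, about 12 mm from its end, tips the pack about the board's front edge; this takes 5 to 10 N at first (finger friction along the top adds to it). It keeps its place on the board and falls back flat when let go. To push it along the board takes 4 to 9 N.
- pack_m: Pack like pack_j. A sound pack of the four needs nearly the same pressing force all the way (0 to 20 % less at 0.25 rad than at 0.07 rad; the torque about the edge, counting the horizontal force too, 5 to 25 % less).
- pack_p: Pack like pack_j. A rattler of the four: a 0.25 kg cell rests at the tail; beyond about 0.13 rad nose-down it slides 65 mm to the nose within about 0.6 s, so the downward force at 0.25 rad is 35 to 70 % less than at 0.07 rad, the torque about the edge 50 to 75 % less. The cell then stays at the nose, so only the first tip shows it clearly.
- sorting_board: Fixed plywood board, 226 (x) x 470 (y) mm, top 30 mm above the bench, a red rail along its back: rail front face at x = 200 mm, 24 mm higher than the board. Origin: middle of the FRONT edge at bench level; x runs back to the rail, y along the edge. The packs lie side by side about 115 mm apart, about square to the edge.
- chuck_key: bystander: grey T-handled chuck key, 70 x 82 x 21 mm, left of the board; origin at the centre of its underside.
- pen_blank_2: bystander: dark square wooden stick, 20 x 122 x 20 mm, in front of the board; origin at the centre of its underside.
- hex_key: bystander: dark grey L-shaped hex key, 32 x 88 x 6 mm, in front of the board; origin at the centre of its underside.
- sanding_block: bystander: black sanding block, 62 x 100 x 28 mm, left of the board; origin at the centre of its underside.

How it is judged (in metres and radians):
On the way:
1. a rattler is tipped by more than 0.14 rad (8 degrees) (((angle between pack_j's own z axis and vertical above 0.14 rad and value of joint cell_j above -0.02 m) or (angle between pack_k's own z axis and vertical above 0.14 rad and value of joint cell_k above -0.02 m) or (angle between pack_m's own z axis and vertical above 0.14 rad and value of joint cell_m above -0.02 m) or (angle between pack_p's own z axis and vertical above 0.14 rad and value of joint cell_p above -0.02 m))), for 0.1 s.
At the end, for the whole second after the job is handed in: Every rattler lies flat (tilt under 0.06 rad) on the board, centre 100 to 130 mm behind the front edge (tail at the red rail), within 0.3 rad of square to the edge. Every sound pack lies flat within 25 mm of its start. All at rest. (Rattler: hidden cell joint above -0.02.) (((value of joint cell_j above -0.02 m and x of pack_j in the frame of sorting_board between 0.1 and 0.13 m and y of pack_j in the frame of sorting_board between -0.235 and 0.235 m and angle between the x axis of pack_j and the x axis of sorting_board, either way round below 0.3 rad) or (value of joint cell_j below -0.02 m and distance of pack_j from where it was at the start of the episode below 0.025 m)) and ((value of joint cell_k above -0.02 m and x of pack_k in the frame of sorting_board between 0.1 and 0.13 m and y of pack_k in the frame of sorting_board between -0.235 and 0.235 m and angle between the x axis of pack_k and the x axis of sorting_board, either way round below 0.3 rad) or (value of joint cell_k below -0.02 m and distance of pack_k from where it was at the start of the episode below 0.025 m)) and ((value of joint cell_m above -0.02 m and x of pack_m in the frame of sorting_board between 0.1 and 0.13 m and y of pack_m in the frame of sorting_board between -0.235 and 0.235 m and angle between the x axis of pack_m and the x axis of sorting_board, either way round below 0.3 rad) or (value of joint cell_m below -0.02 m and distance of pack_m from where it was at the start of the episode below 0.025 m)) and ((value of joint cell_p above -0.02 m and x of pack_p in the frame of sorting_board between 0.1 and 0.13 m and y of pack_p in the frame of sorting_board between -0.235 and 0.235 m and angle between the x axis of pack_p and the x axis of sorting_board, either way round below 0.3 rad) or (value of joint cell_p below -0.02 m and distance of pack_p from where it was at the start of the episode below 0.025 m)) and angle between each of pack_j, pack_k, pack_m, pack_p's own z axis and vertical below 0.06 rad and linear speed of each of pack_j, pack_k, pack_m, pack_p below 0.02 m/s); the robot touches nothing.
It fails at once if a pack is tipped beyond 0.6 rad or toppled off the board (angle between any of pack_j, pack_k, pack_m, pack_p's own z axis and vertical above 0.6 rad).
It fails at once if a bystander (chuck key, wooden stick, hex key, sanding block) is moved more than 40 mm (distance of any of chuck_key, pen_blank_2, hex_key, sanding_block from where it was at the start of the episode above 0.04 m).
It also fails if it takes over 72 s, if anything falls off the work surface, if the arm or the gripper's body presses on something with over 40 N, if the wrist force passes 120 N, or if a joint passes its speed limit or range.

### The arm

A 6-joint arm with a two-finger parallel gripper is mounted at the origin on a cart in front of the work surface, level with it; the furniture and walls round the work are solid. World frame = base frame: x ahead of the robot, y to its left, z up, the work surface at z = 0. Lengths are in mm, angles in rad, forces in N, time in s.
With the tool pointing down it reaches from about 275 to 750 mm from the base axis. Payload 10.2 kg.
Tool frame: the origin (TCP) lies on the centre line of the jaws, within the pads' length; the fingertips stand 17 mm ahead of it and the grasp point (between the pads) lies 2 mm behind it; z points along the fingers, y is the line along which they close (so a half turn about z gives the same grasp; the last joint's range is limited). The gripper opens to 85 mm and grips with 20 to 120 N. Pads are 22 mm wide; open, the fingers measure 114 mm over their backs; the gripper's body (76 mm by 85 mm) begins 54 mm behind the grasp point. The pads swing forward as they close: fully open they stand 13 mm farther back than shut.
Start: joints at [-1.473, 0.313, 1.498, -0, 1.331, -0.223], TCP at [165.533, -498.227, 248.294] pointing down, gripper open.
Joint ranges: [-2.94, 2.94], [-0.97, 2.17], [0.19, 2.56], [-1.23, 4.37], [0.02, 3.11], [-2.88, 2.88]. Speed limits (rad/s): [2.39, 2.39, 3.01, 3.14, 3.14, 3.14].

### API

Orientations are given as a unit quaternion [w, x, y, z].
In Python, from rig import ctrl gives the robot as it stands. The module is installed in compiled form; this text tells all that it offers.
- The arm moves only by the shell command python3 -m jog 'ROWS' [FORCE]. ROWS is JSON, a list of rows, each an object with "delta_pos": the shift along the world's x, y, z in mm, a list of three; "angular": the turn, a rotation vector about the world's x, y, z in rad, a list of three; "fingers": the opening, from 0 (shut) to 1 (fully open). In form: [{"delta_pos": [tx, ty, tz], "angular": [rx, ry, rz], "fingers": fingers}, ...]. A call has 1 to 10 rows; each row is the pose to reach, as a shift and turn from the pose commanded when the call began; what a row does not reach only later rows make up. A row lasts 1/8 s, in which the tool goes at most 62.5 mm and 10.7 degrees, less where a joint would pass 70% of its speed; a pose out of reach is approached as far as the arm can. A call with a gripper value outside its range is refused whole. The fingers move at their own pace and stop on an object; FORCE is the grip in N (left out, the last holds). Time passes only in rows, so rows that repeat a pose let the fingers close. It gives the time, the measured TCP pose, the force, the opening and the grip force at its end, in the units of the state.
- ctrl.sense(): the state, without advancing time (a new reading comes with each control period).
- ctrl.capture(name): name is "scene" or "side" or "wrist"; returns a dict with "pixels" (384x512x3 uint8, blue, green, red), "fx", "fy", "cx", "cy" (pixels), "R" (3x3) and "t" (3): a world point X has camera coordinates R X + t. Camera axes: x right, y down, z forward; pixel columns grow to the right and rows downward; lengths in mm; the calibration is good to about 2 mm. A picture is of the moment at which its call begins. There is no depth.
- ctrl.finish_job(): hands the job in; it is judged then, once.
The state is a dict: "time_s": time; "joints": joint angles; "dq": joint speeds; "tau": joint torques, N m; "eef_pos": TCP position; "ee_rot": TCP orientation; "force": force on the tool from outside, world axes, zero at the start; "wrist_torque": the same for the moment, N m; "grip_width": opening from 0.0 (shut) to 1.0 (fully open); "grip_force": force on a finger pad.
Only numpy, scipy, OpenCV 4.12 (cv2) and the standard library are available. Lean on these libraries where they do the work, as an engineer would, in place of code of your own. Each camera call takes 0.05 s, during which the arm holds its last target. There are 200 camera calls.

## Working session

There is one attempt and no reset: what is moved stays moved. The work goes in short steps, Python scripts to look and compute and a shell command to move; the robot and the scene stay as the last step left them, time stands still between calls to the robot, and variables do not carry over. Pictures are saved under pics/ and viewed, at most 10 in all, crops included, and the job is handed in when it is done.

```bash
mkdir -p pics; cat > h.py <<'E'
import numpy as np, cv2
from rig import ctrl
def cap(n,f):
    c=ctrl.capture(n); cv2.imwrite('pics/'+f+'.png',c['pixels']); np.savez('pics/'+f+'.npz',**c); return c
def load(f): return dict(np.load('pics/'+f+'.npz'))
def ray(c,u,v,z):
    R=np.array(c['R']);t=np.array(c['t']);o=-R.T@t
    d=R.T@np.array([(u-c['cx'])/c['fx'],(v-c['cy'])/c['fy'],1]); return o+d*(z-o[2])/d[2]
def tri(c1,p1,c2,p2):
    A=[];b=[]
    for c,(u,v) in((c1,p1),(c2,p2)):
        K=np.array([[c['fx'],0,c['cx']],[0,c['fy'],c['cy']],[0,0,1]]);P=K@np.c_[np.array(c['R']),np.array(c['t'])]
        for r in (u*P[2]-P[0],v*P[2]-P[1]): A.append(r[:3]);b.append(-r[3])
    A=np.array(A);b=np.array(b);s=np.linalg.norm(A,axis=1);return np.linalg.lstsq(A/s[:,None],b/s,rcond=None)[0]
E
python3 - <<'E'
from h import *
a=cap('scene','s0');b=cap('side','d0')
s=ctrl.sense();print(s['time_s'],s['eef_pos'],s['force'],s['grip_width'])
for c in(a,b):print(-np.array(c['R']).T@np.array(c['t']))
E
```

```text
0.1 [ 165.51416211 -498.01652763  247.79485325] [-0.17252979 -0.47480028 -0.66156182] 1.0004404511809482
[139.09046029 740.00355286 807.85216465]
[-127.86662747  903.17508473  745.59243841]
```

View pics/s0.png

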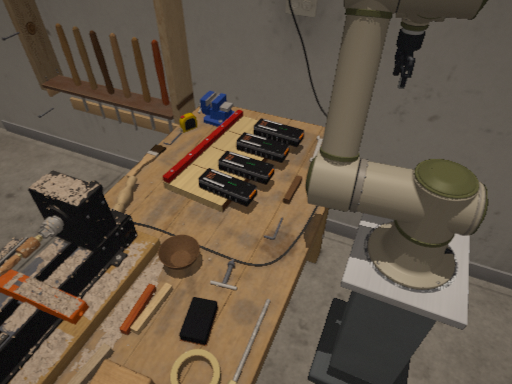

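View pics/d0.png

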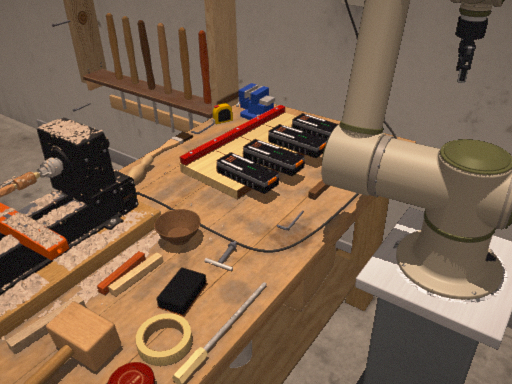

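The scene picture shows four packs at about (227,187), (245,167), (262,147), (279,132), with the rail from (168,178) to (241,113). The stick is at (292,189) and the hex key at (275,230). The side view partly hides the far pack. I'll take rough numbers and enlarge the view.

```bash
python3 - <<'E'
from h import *
a=load('s0');b=load('d0')
for n,c,r in(('s',a,(150,100,340,220)),('d',b,(170,95,345,215))):
    im=c['pixels'];h=cv2.cvtColor(im,cv2.COLOR_BGR2HSV)
    x0,y0,x1,y1=r
    m=cv2.inRange(h,(0,150,90),(6,255,255))|cv2.inRange(h,(174,150,90),(180,255,255))
    k=np.zeros_like(m);k[y0:y1,x0:x1]=m[y0:y1,x0:x1]
    N,L,S,C=cv2.connectedComponentsWithStats(k)
    i=1+np.argmax(S[1:,4]);v,u=np.where(L==i)
    for j in(np.argmin(u),np.argmax(u),):print(n,'rail end',u[j],v[j],ray(c,u[j],v[j],54).round())
    m=cv2.inRange(h,(7,170,120),(16,255,255));k[:]=0;k[y0:y1,x0:x1]=m[y0:y1,x0:x1]
    N,L,S,C=cv2.connectedComponentsWithStats(k)
    for i in range(1,N):
        if S[i,4]>2:print(n,S[i],C[i].round(1),ray(c,*C[i],70).round())
    
A=cv2.resize(a['pixels'][105:245,160:330],None,fx=4.5,fy=4.2,interpolation=cv2.INTER_CUBIC)
cv2.imwrite('pics/sz.png',A)
E
```

```text
s rail end 163 175 [762.  43.  54.]
s rail end 242 111 [ 697. -410.   54.]
s [183 115   2   3   3] [183.3 116. ] [ 874. -264.   70.]
s [299 134   4   4   7] [300.7 135.7] [ 424. -317.   70.]
s [284 149   4   5   8] [285.6 151.1] [ 442. -211.   70.]
s [268 169   6   6  11] [270.5 171.5] [449. -91.  70.]
s [249 190   6   7  13] [251.8 193.2] [462.  23.  70.]
d rail end 180 156 [763.  44.  54.]
d rail end 284 106 [ 701. -415.   54.]
d [214 107   3   1   3] [215. 107.] [ 872. -250.   70.]
d [278 129   2   2   3] [278.7 129.7] [ 600. -227.   70.]
d [320 143   6   6  19] [322.3 145.4] [ 439. -211.   70.]
d [230 156   4   4   7] [231.7 157.3] [617. -11.  70.]
d [226 158   4   2   4] [227.5 158.5] [622.   1.  70.]
d [296 160   7   7  23] [298.8 162.6] [446. -90.  70.]
d [268 177   9   8  30] [271.5 180. ] [458.  25.  70.]
```

View pics/sz.png

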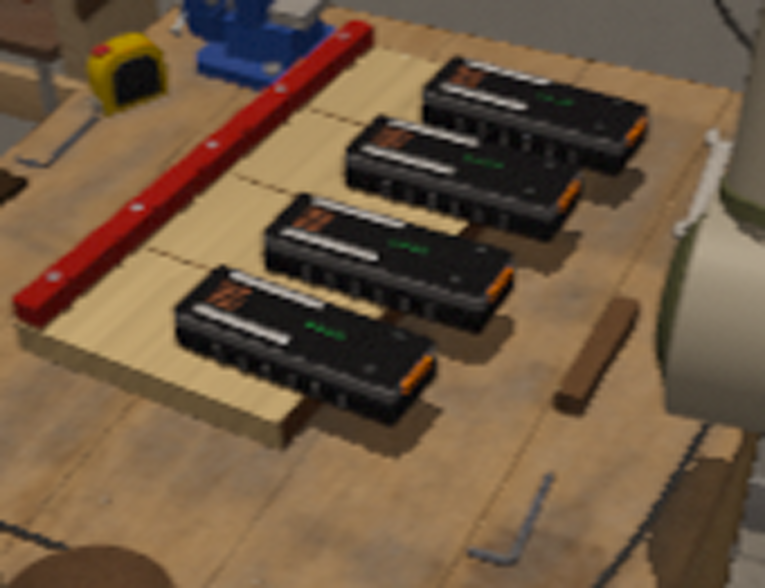

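The enlarged view shows all four packs with their noses (orange latches) toward the robot. The stick and the hex key are in front of the board, clear of the noses. The board is turned by about -0.14 rad.

```bash
python3 - <<'E'
from h import *
from scipy.spatial.transform import Rotation as Ro
a=load('s0');b=load('d0')
for p,q in(((285.6,151.1),(322.3,145.4)),((270.5,171.5),(298.8,162.6)),((251.8,193.2),(271.5,180)),((163,175),(180,156)),((242,111),(284,106))):print(tri(a,p,b,q).round(1))
s=ctrl.sense();q=s['ee_rot'];print(Ro.from_quat(q,scalar_first=True).as_matrix().round(2))
x=lambda u,v:(160+u/4.5,105+v/4.2)
for n,p,z in(('stick',(570,402),20),('stick',(628,305),20),('hex',(548,478),4),('hex',(475,553),4),('board front left',(282,432),30),('board back left',(20,330),30)):print(n,ray(a,*x(*p),z).round())
w=cap('wrist','w0');C=-np.array(w['R']).T@w['t'];print(C,C-s['eef_pos'],np.array(w['R']).round(2),w['fx'])
E
python3 -m jog '[{"delta_pos":[60,40,80],"angular":[0,0,0],"fingers":1},{"delta_pos":[110,80,130],"angular":[0,0,0],"fingers":1},{"delta_pos":[160,130,170],"angular":[0,0,0],"fingers":1},{"delta_pos":[200,180,200],"angular":[0,0,0],"fingers":0},{"delta_pos":[230,220,200],"angular":[0,0,0],"fingers":0},{"delta_pos":[250,260,200],"angular":[0,0,0],"fingers":0},{"delta_pos":[250,300,200],"angular":[0,0,0],"fingers":0},{"delta_pos":[250,320,200],"angular":[0,0,0],"fingers":0},{"delta_pos":[250,320,200],"angular":[0,0,0],"fingers":0},{"delta_pos":[250,320,200],"angular":[0,0,0],"fingers":0}]' 40
python3 - <<'E'
from h import *
from scipy.spatial.transform import Rotation as Ro
s=ctrl.sense();print(s['eef_pos'],Ro.from_quat(s['ee_rot'],scalar_first=True).as_matrix().round(2))
w=cap('wrist','w1')
E
```

```text
[ 444.2 -219.5   64.2]
[ 451.8 -100.4   62.5]
[465.5  14.9  62. ]
[761.1  45.2  55.5]
[ 690.4 -398.    62.4]
[[ 0.95  0.32 -0.  ]
 [ 0.32 -0.95  0.  ]
 [ 0.   -0.   -1.  ]]
stick [372. -38.  20.]
stick [ 371. -157.   20.]
hex [364.  25.   4.]
hex [381. 108.   4.]
board front left [533.  77.  30.]
board back left [754.  55.  30.]
[ 240.27142618 -473.1467322   372.65698934] [ 74.75726407  24.86979543 124.86213609] [[ 0.31 -0.95 -0.  ]
 [-0.9  -0.3   0.31]
 [-0.29 -0.1  -0.95]] 307.4306664027835
time_s: 1.4
eef_pos: [415.5, -178.6, 448.0]
ee_rot: [-0.0, 0.987, 0.16, -0.0]
force: [1.0, -0.5, 0.6]
grip_width: 0.005
grip_force: 0.0
[ 415.47448264 -178.59415686  447.99853298] [[ 0.95  0.32 -0.  ]
 [ 0.32 -0.95  0.  ]
 [-0.   -0.   -1.  ]]
```

View pics/w1.png

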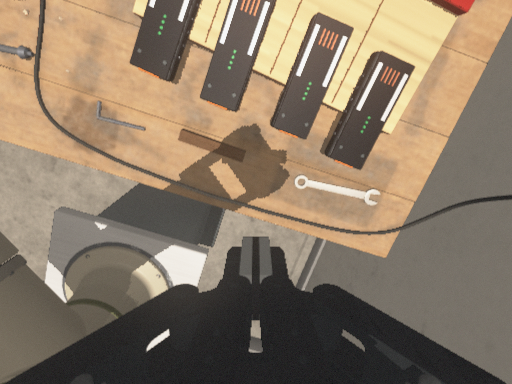

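The wrist view shows all four packs from above. The nose ends with latches are near (152,72), (222,105), (291,133) and (346,162). The board's front edge is the yellow/brown border, and the stick is at (211,145). Next I'll square the tool to the board and take a second view for heights.

```bash
python3 -m jog '[{"delta_pos":[20,0,-10],"angular":[0,0,-0.15],"fingers":0},{"delta_pos":[20,40,-20],"angular":[0,0,-0.3],"fingers":0},{"delta_pos":[20,80,-30],"angular":[0,0,-0.46],"fingers":0},{"delta_pos":[20,80,-30],"angular":[0,0,-0.46],"fingers":0},{"delta_pos":[20,80,-30],"angular":[0,0,-0.46],"fingers":0},{"delta_pos":[20,80,-30],"angular":[0,0,-0.46],"fingers":0}]'
cat > m.py <<'E'
from h import *
def feats(c):
    h=cv2.cvtColor(c['pixels'],cv2.COLOR_BGR2HSV);im=c['pixels']
    dark=cv2.inRange(im,(0,0,0),(62,62,62))
    dark=cv2.morphologyEx(dark,cv2.MORPH_OPEN,np.ones((3,3),np.uint8))
    o=cv2.inRange(h,(5,170,110),(17,255,255));o[250:]=0
    N,L,S,C=cv2.connectedComponentsWithStats(o)
    out=[]
    for i in range(1,N):
        if S[i,4]<8:continue
        r=cv2.minAreaRect(np.argwhere(L==i)[:,::-1].astype(np.float32))
        out.append((C[i].round(1).tolist(),S[i,4],tuple(np.round(r[1],1)),ray(c,*C[i],64).round(1)))
    return out
if __name__=='__main__':
    c=cap('wrist','w2')
    for n in('w1','w2'):
        for f in feats(load(n)):print(n,*f)
E
python3 m.py
```

```text
time_s: 2.2
eef_pos: [435.6, -99.4, 418.2]
ee_rot: [0.0, 0.998, -0.07, -0.0]
force: [0.5, 0.3, 0.0]
grip_width: -0.002
grip_force: 0.0
w1 [142.4, 69.6] 9 (np.float64(7.6), np.float64(0.9)) [466.6  21.5  64. ]
w1 [339.4, 161.7] 9 (np.float64(7.6), np.float64(0.9)) [ 428.6 -323.7   64. ]
w2 [333.5, 127.0] 8 (np.float64(7.0), np.float64(0.0)) [ 446.2 -222.3   64. ]
w2 [401.0, 129.0] 13 (np.float64(12.0), np.float64(0.0)) [ 428.6 -324.8   64. ]
w2 [255.4, 134.3] 10 (np.float64(1.0), np.float64(6.0)) [ 452.1 -102.2   64. ]
w2 [177.0, 136.0] 13 (np.float64(12.0), np.float64(0.0)) [466.5  18.2  64. ]
```

View pics/w2.png

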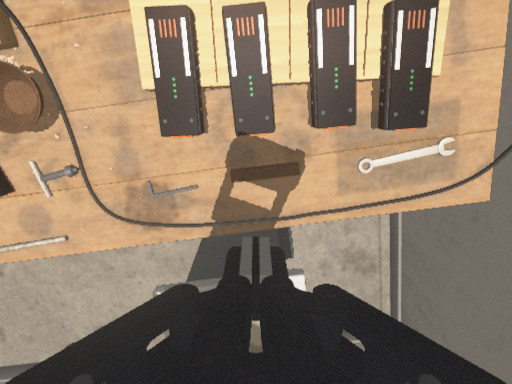

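The squared view shows pack noses at about (181,135), (254,133), (333,127) and (404,129). The front edge of the board runs from (142,88) to (440,75). The green LEDs on each top face give good two-view points.

```bash
python3 - <<'E'
from h import *
def leds(c):
    h=cv2.cvtColor(c['pixels'],cv2.COLOR_BGR2HSV);g=cv2.inRange(h,(45,100,60),(80,255,255));g[250:]=0
    g=cv2.dilate(g,np.ones((7,7),np.uint8));raw=cv2.inRange(h,(45,100,60),(80,255,255))
    N,L,S,C=cv2.connectedComponentsWithStats(g);o=[]
    for i in range(1,N):
        p=np.argwhere((L==i)&(raw>0))[:,::-1].astype(float)
        if len(p)>6:o.append(p)
    return sorted(o,key=lambda p:p[:,0].mean())
a,b=load('w1'),load('w2');A,B=leds(a),leds(b);print(len(A),len(B))
bx=None
for p,q in zip(A,B):
    T=tri(a,p.mean(0),b,q.mean(0)); W=np.array([ray(b,*x,70) for x in q])[:,:2]
    d=np.linalg.svd(W-W.mean(0))[2][0];d*=np.sign(d[0]);print('led',T.round(1),W.mean(0).round(1),'yaw',np.arctan2(d[1],d[0]).round(3))
# board edge, yellow
for n,c in(('w1',a),('w2',b)):
    for p in [((142,88),(440,75))] if n=='w2' else []:
        h=cv2.cvtColor(c['pixels'],cv2.COLOR_BGR2HSV)
        pts=[]
        for u in list(range(207,222,3))+list(range(277,306,4))+list(range(361,380,4)):
            col=c['pixels'][60:110,u].astype(int).sum(1);g=np.diff(col);v=60.5+np.argmin(g);pts.append(ray(c,u,v,30)[:2])
        P=np.array(pts);k=np.polyfit(P[:,1],P[:,0],1);print('edge x=',k,'yaw',-np.arctan(k[0]),np.abs(np.polyval(k,P[:,1])-P[:,0]).max())
# nose edge by dark->brown along columns centre of each pack, z=70
for u0 in(181,254,333,404):
    r=[]
    for u in range(u0-8,u0+9,4):
        col=b['pixels'][115:150,u].astype(int).sum(1);v=115.5+np.argmax(np.diff(col));r.append(ray(b,u,v,64)[:2])
    r=np.array(r);print('nose',r.mean(0).round(1),r[:,0].round(0))
E
```

```text
2 3
led [534.8   5.8  69.3] [535.    5.5] yaw -0.103
led [497.2  -2.4 984.2] [ 516.6 -228.7] yaw -0.029
edge x= [9.77515770e-02 5.36665507e+02] yaw -0.09744199910162346 1.0168253575214976
nose [466.7  11.9] [468. 467. 466. 466. 466.]
nose [ 453.6 -100.2] [454. 454. 454. 453. 453.]
nose [ 447.1 -221.6] [447. 448. 447. 446. 447.]
nose [ 429.4 -329.4] [430. 430. 429. 429. 429.]
```

```bash
python3 -m jog '[{"delta_pos":[10,30,-50],"angular":[0,0,0.04],"fingers":0},{"delta_pos":[20,60,-100],"angular":[0,0,0.04],"fingers":0},{"delta_pos":[30,90,-150],"angular":[0,0,0.04],"fingers":0},{"delta_pos":[37,111,-200],"angular":[0,0,0.04],"fingers":0},{"delta_pos":[37,111,-250],"angular":[0,0,0.04],"fingers":0},{"delta_pos":[37,111,-300],"angular":[0,0,0.04],"fingers":0},{"delta_pos":[37,111,-321],"angular":[0,0,0.04],"fingers":0},{"delta_pos":[37,111,-321],"angular":[0,0,0.04],"fingers":0},{"delta_pos":[37,111,-321],"angular":[0,0,0.04],"fingers":0}]'
python3 -c "
from rig import ctrl
s=ctrl.sense();print(s['force'],s['eef_pos'],s['ee_rot'])"
```

```text
time_s: 3.38
eef_pos: [473.3, 12.3, 98.3]
ee_rot: [0.0, 0.999, -0.05, 0.001]
force: [-0.1, -0.2, -0.3]
grip_width: 0.002
grip_force: 0.0
[-0.07998648 -0.20496838 -0.28183627] [473.27230391  12.30694561  98.32461223] [ 1.63846042e-04  9.98763270e-01 -4.97102846e-02  8.89031684e-04]
```

```bash
python3 -m jog '[{"delta_pos":[0,0,-7],"angular":[0,0,0],"fingers":0},{"delta_pos":[0,0,-10],"angular":[0,0,0],"fingers":0},{"delta_pos":[0,0,-11.5],"angular":[0,0,0],"fingers":0},{"delta_pos":[0,0,-13],"angular":[0,0,0],"fingers":0},{"delta_pos":[0,0,-15],"angular":[0,0,0],"fingers":0},{"delta_pos":[0,0,-15],"angular":[0,0,0],"fingers":0},{"delta_pos":[0,0,-15],"angular":[0,0,0],"fingers":0}]'
```

```text
time_s: 4.25
eef_pos: [471.7, 13.0, 82.6]
ee_rot: [-0.0, 0.999, -0.049, -0.001]
force: [-7.5, -0.1, 8.3]
grip_width: 0.005
grip_force: 4.4
```

```bash
python3 -m jog '[{"delta_pos":[-2,0,-2],"angular":[0,0,0],"fingers":0},{"delta_pos":[-3.5,0,-4],"angular":[0,0,0],"fingers":0},{"delta_pos":[-5,0,-6],"angular":[0,0,0],"fingers":0},{"delta_pos":[-6,0,-8],"angular":[0,0,0],"fingers":0},{"delta_pos":[-6.5,0,-9],"angular":[0,0,0],"fingers":0},{"delta_pos":[-6.5,0,-9],"angular":[0,0,0],"fingers":0},{"delta_pos":[-6.5,0,-9],"angular":[0,0,0],"fingers":0},{"delta_pos":[-6.5,0,-9],"angular":[0,0,0],"fingers":0},{"delta_pos":[-6.5,0,-9],"angular":[0,0,0],"fingers":0},{"delta_pos":[-6.5,0,-9],"angular":[0,0,0],"fingers":0}]'
python3 -c "
from h import *
c=cap('side','d1');cv2.imwrite('pics/d1z.png',cv2.resize(c['pixels'][110:220,180:345],None,fx=4.8,fy=4.8,interpolation=2))"
```

```text
time_s: 5.5
eef_pos: [466.1, 12.7, 73.3]
ee_rot: [0.0, 0.999, -0.05, 0.0]
force: [2.0, 0.5, 2.6]
grip_width: 0.001
grip_force: 1.3
```

View pics/d1z.png

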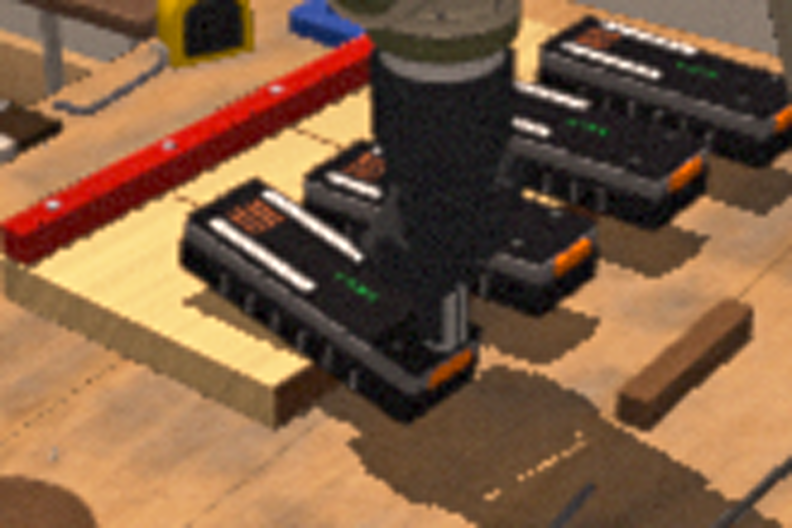

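The enlarged side view shows pack 1 tipped nose-down about a quarter radian, with the fingertips on the top of its nose near (455,330). I'll back up along the same path to compare at 0.07 rad, then release.

```bash
python3 -m jog '[{"delta_pos":[2,0,3],"angular":[0,0,0],"fingers":0},{"delta_pos":[4,0,6],"angular":[0,0,0],"fingers":0},{"delta_pos":[5.5,0,8.5],"angular":[0,0,0],"fingers":0},{"delta_pos":[5.5,0,8.5],"angular":[0,0,0],"fingers":0},{"delta_pos":[5.5,0,8.5],"angular":[0,0,0],"fingers":0}]'
python3 -m jog '[{"delta_pos":[1.5,0,2.5],"angular":[0,0,0],"fingers":0},{"delta_pos":[3,0,5],"angular":[0,0,0],"fingers":0},{"delta_pos":[3,0,15],"angular":[0,0,0],"fingers":0},{"delta_pos":[-4,-30,20],"angular":[0,0,0],"fingers":0},{"delta_pos":[-10,-75,20],"angular":[0,0,0],"fingers":0},{"delta_pos":[-13,-112,20],"angular":[0,0,0],"fingers":0},{"delta_pos":[-13,-112,14],"angular":[0,0,0],"fingers":0},{"delta_pos":[-13,-112,14],"angular":[0,0,0],"fingers":0}]'
```

```text
time_s: 6.18
eef_pos: [470.6, 12.7, 81.9]
ee_rot: [0.0, 0.999, -0.049, -0.001]
force: [-4.1, -1.2, 7.5]
grip_width: 0.002
grip_force: 3.7
time_s: 7.18
eef_pos: [458.1, -98.6, 95.4]
ee_rot: [-0.0, 0.999, -0.05, -0.001]
force: [0.9, 0.4, 0.1]
grip_width: -0.001
grip_force: 0.0
```

```bash
python3 -m jog '[{"delta_pos":[1.5,-2,-5],"angular":[0,0,0],"fingers":0},{"delta_pos":[1.5,-2,-8],"angular":[0,0,0],"fingers":0},{"delta_pos":[1,-2,-9.5],"angular":[0,0,0],"fingers":0},{"delta_pos":[0,-2,-11],"angular":[0,0,0],"fingers":0},{"delta_pos":[-1,-2,-12.5],"angular":[0,0,0],"fingers":0},{"delta_pos":[-1,-2,-12.5],"angular":[0,0,0],"fingers":0},{"delta_pos":[-1,-2,-12.5],"angular":[0,0,0],"fingers":0},{"delta_pos":[-1,-2,-12.5],"angular":[0,0,0],"fingers":0}]'
python3 -m jog '[{"delta_pos":[-0.7,0,-1],"angular":[0,0,0],"fingers":0},{"delta_pos":[-1.3,0,-2],"angular":[0,0,0],"fingers":0},{"delta_pos":[-1.3,0,-2],"angular":[0,0,0],"fingers":0},{"delta_pos":[-1.3,0,-2],"angular":[0,0,0],"fingers":0}]'
python3 -m jog '[{"delta_pos":[-2,0,-2],"angular":[0,0,0],"fingers":0},{"delta_pos":[-3,0,-4],"angular":[0,0,0],"fingers":0},{"delta_pos":[-4.2,0,-6],"angular":[0,0,0],"fingers":0},{"delta_pos":[-4.8,0,-7],"angular":[0,0,0],"fingers":0},{"delta_pos":[-4.8,0,-7],"angular":[0,0,0],"fingers":0},{"delta_pos":[-4.8,0,-7],"angular":[0,0,0],"fingers":0},{"delta_pos":[-4.8,0,-7],"angular":[0,0,0],"fingers":0},{"delta_pos":[-4.8,0,-7],"angular":[0,0,0],"fingers":0},{"delta_pos":[-4.8,0,-7],"angular":[0,0,0],"fingers":0},{"delta_pos":[-4.8,0,-7],"angular":[0,0,0],"fingers":0}]'
python3 -m jog '[{"delta_pos":[2,0,3],"angular":[0,0,0],"fingers":0},{"delta_pos":[4,0,6],"angular":[0,0,0],"fingers":0},{"delta_pos":[5.5,0,8.5],"angular":[0,0,0],"fingers":0},{"delta_pos":[5.5,0,8.5],"angular":[0,0,0],"fingers":0},{"delta_pos":[5.5,0,8.5],"angular":[0,0,0],"fingers":0}]'
```

```text
time_s: 8.18
eef_pos: [457.7, -101.3, 83.4]
ee_rot: [0.0, 0.999, -0.05, 0.0]
force: [1.7, 2.1, 3.3]
grip_width: -0.002
grip_force: 1.8
time_s: 8.68
eef_pos: [456.3, -101.2, 81.3]
ee_rot: [0.0, 0.999, -0.05, 0.0]
force: [2.2, 0.0, 4.0]
grip_width: 0.003
grip_force: 1.6
time_s: 9.93
eef_pos: [451.4, -101.2, 74.3]
ee_rot: [-0.0, 0.999, -0.05, -0.0]
force: [0.2, 0.2, 4.0]
grip_width: -0.0
grip_force: 1.7
time_s: 10.55
eef_pos: [456.1, -101.3, 82.9]
ee_rot: [0.0, 0.999, -0.049, -0.001]
force: [-7.1, -1.1, 7.7]
grip_width: 0.001
grip_force: 4.0
```

```bash
python3 -m jog '[{"delta_pos":[1.5,0,2.5],"angular":[0,0,0],"fingers":0},{"delta_pos":[3,0,5],"angular":[0,0,0],"fingers":0},{"delta_pos":[3,0,18],"angular":[0,0,0],"fingers":0},{"delta_pos":[1,-40,20],"angular":[0,0,0],"fingers":0},{"delta_pos":[-1,-85,20],"angular":[0,0,0],"fingers":0},{"delta_pos":[-2,-121,20],"angular":[0,0,0],"fingers":0},{"delta_pos":[-2,-121,12.5],"angular":[0,0,0],"fingers":0},{"delta_pos":[-2,-121,12.5],"angular":[0,0,0],"fingers":0}]'
python3 -m jog '[{"delta_pos":[0,0,-5],"angular":[0,0,0],"fingers":0},{"delta_pos":[0,0,-8],"angular":[0,0,0],"fingers":0},{"delta_pos":[-0.5,0,-9.5],"angular":[0,0,0],"fingers":0},{"delta_pos":[-1.5,0,-11],"angular":[0,0,0],"fingers":0},{"delta_pos":[-2.5,0,-12.5],"angular":[0,0,0],"fingers":0},{"delta_pos":[-2.5,0,-12.5],"angular":[0,0,0],"fingers":0},{"delta_pos":[-2.5,0,-12.5],"angular":[0,0,0],"fingers":0},{"delta_pos":[-2.5,0,-12.5],"angular":[0,0,0],"fingers":0}]'
python3 -m jog '[{"delta_pos":[-0.7,0,-1],"angular":[0,0,0],"fingers":0},{"delta_pos":[-1.3,0,-2],"angular":[0,0,0],"fingers":0},{"delta_pos":[-1.3,0,-2],"angular":[0,0,0],"fingers":0},{"delta_pos":[-1.3,0,-2],"angular":[0,0,0],"fingers":0}]'
python3 -m jog '[{"delta_pos":[-2,0,-2],"angular":[0,0,0],"fingers":0},{"delta_pos":[-3,0,-4],"angular":[0,0,0],"fingers":0},{"delta_pos":[-4.2,0,-6],"angular":[0,0,0],"fingers":0},{"delta_pos":[-4.8,0,-7],"angular":[0,0,0],"fingers":0},{"delta_pos":[-4.8,0,-7],"angular":[0,0,0],"fingers":0},{"delta_pos":[-4.8,0,-7],"angular":[0,0,0],"fingers":0},{"delta_pos":[-4.8,0,-7],"angular":[0,0,0],"fingers":0},{"delta_pos":[-4.8,0,-7],"angular":[0,0,0],"fingers":0},{"delta_pos":[-4.8,0,-7],"angular":[0,0,0],"fingers":0},{"delta_pos":[-4.8,0,-7],"angular":[0,0,0],"fingers":0}]'
python3 -m jog '[{"delta_pos":[2,0,3],"angular":[0,0,0],"fingers":0},{"delta_pos":[4,0,6],"angular":[0,0,0],"fingers":0},{"delta_pos":[5.5,0,8.5],"angular":[0,0,0],"fingers":0},{"delta_pos":[5.5,0,8.5],"angular":[0,0,0],"fingers":0},{"delta_pos":[5.5,0,8.5],"angular":[0,0,0],"fingers":0}]'
```

```text
time_s: 11.55
eef_pos: [454.6, -221.3, 94.9]
ee_rot: [-0.001, 0.999, -0.05, -0.001]
force: [-0.2, -0.2, 0.6]
grip_width: 0.001
grip_force: 0.0
time_s: 12.55
eef_pos: [452.6, -221.8, 83.3]
ee_rot: [-0.0, 0.999, -0.049, 0.0]
force: [-1.3, 2.7, 6.8]
grip_width: 0.001
grip_force: 3.5
time_s: 13.05
eef_pos: [451.3, -221.8, 81.3]
ee_rot: [-0.0, 0.999, -0.049, 0.0]
force: [-1.9, 2.5, 7.0]
grip_width: 0.002
grip_force: 3.3
time_s: 14.3
eef_pos: [446.2, -222.2, 73.8]
ee_rot: [-0.0, 0.999, -0.05, -0.0]
force: [-3.4, -0.5, 3.7]
grip_width: 0.004
grip_force: 1.9
time_s: 14.92
eef_pos: [451.7, -222.4, 82.7]
ee_rot: [0.0, 0.999, -0.049, -0.0]
force: [-5.5, -0.4, 5.8]
grip_width: 0.002
grip_force: 3.1
```

Pack 3's torque drops from about 300 to 120 N·mm, so it is a rattler. Packs 1 and 2 look sound. Next is pack 4.

```bash
python3 -m jog '[{"delta_pos":[1.5,0,2.5],"angular":[0,0,0],"fingers":0},{"delta_pos":[3,0,5],"angular":[0,0,0],"fingers":0},{"delta_pos":[3,0,18],"angular":[0,0,0],"fingers":0},{"delta_pos":[-5,-40,20],"angular":[0,0,0],"fingers":0},{"delta_pos":[-11,-80,20],"angular":[0,0,0],"fingers":0},{"delta_pos":[-15.5,-108,20],"angular":[0,0,0],"fingers":0},{"delta_pos":[-15.5,-108,12.5],"angular":[0,0,0],"fingers":0},{"delta_pos":[-15.5,-108,12.5],"angular":[0,0,0],"fingers":0}]'
python3 -m jog '[{"delta_pos":[0,0,-5],"angular":[0,0,0],"fingers":0},{"delta_pos":[0,0,-8],"angular":[0,0,0],"fingers":0},{"delta_pos":[-0.5,0,-9.5],"angular":[0,0,0],"fingers":0},{"delta_pos":[-1.5,0,-11],"angular":[0,0,0],"fingers":0},{"delta_pos":[-2.5,0,-12.5],"angular":[0,0,0],"fingers":0},{"delta_pos":[-2.5,0,-12.5],"angular":[0,0,0],"fingers":0},{"delta_pos":[-2.5,0,-12.5],"angular":[0,0,0],"fingers":0},{"delta_pos":[-2.5,0,-12.5],"angular":[0,0,0],"fingers":0}]'
python3 -m jog '[{"delta_pos":[-0.7,0,-1],"angular":[0,0,0],"fingers":0},{"delta_pos":[-1.3,0,-2],"angular":[0,0,0],"fingers":0},{"delta_pos":[-1.3,0,-2],"angular":[0,0,0],"fingers":0},{"delta_pos":[-1.3,0,-2],"angular":[0,0,0],"fingers":0}]'
python3 -m jog '[{"delta_pos":[-2,0,-2],"angular":[0,0,0],"fingers":0},{"delta_pos":[-3,0,-4],"angular":[0,0,0],"fingers":0},{"delta_pos":[-4.2,0,-6],"angular":[0,0,0],"fingers":0},{"delta_pos":[-4.8,0,-7],"angular":[0,0,0],"fingers":0},{"delta_pos":[-4.8,0,-7],"angular":[0,0,0],"fingers":0},{"delta_pos":[-4.8,0,-7],"angular":[0,0,0],"fingers":0},{"delta_pos":[-4.8,0,-7],"angular":[0,0,0],"fingers":0},{"delta_pos":[-4.8,0,-7],"angular":[0,0,0],"fingers":0},{"delta_pos":[-4.8,0,-7],"angular":[0,0,0],"fingers":0},{"delta_pos":[-4.8,0,-7],"angular":[0,0,0],"fingers":0}]'
python3 -m jog '[{"delta_pos":[2,0,3],"angular":[0,0,0],"fingers":0},{"delta_pos":[4,0,6],"angular":[0,0,0],"fingers":0},{"delta_pos":[5.5,0,8.5],"angular":[0,0,0],"fingers":0},{"delta_pos":[5.5,0,8.5],"angular":[0,0,0],"fingers":0},{"delta_pos":[5.5,0,8.5],"angular":[0,0,0],"fingers":0}]'
```

```text
time_s: 15.92
eef_pos: [436.3, -329.3, 94.3]
ee_rot: [-0.001, 0.999, -0.049, -0.0]
force: [-0.1, -0.0, 0.6]
grip_width: 0.002
grip_force: 0.0
time_s: 16.92
eef_pos: [433.9, -330.2, 82.4]
ee_rot: [0.0, 0.999, -0.05, 0.0]
force: [-0.9, 1.5, 4.9]
grip_width: 0.0
grip_force: 2.2
time_s: 17.42
eef_pos: [432.6, -330.3, 80.3]
ee_rot: [0.0, 0.999, -0.05, 0.0]
force: [0.5, 1.3, 3.1]
grip_width: 0.001
grip_force: 1.6
time_s: 18.68
eef_pos: [427.7, -330.2, 73.3]
ee_rot: [-0.0, 0.999, -0.05, -0.0]
force: [-0.3, 0.1, 1.2]
grip_width: 0.002
grip_force: 0.7
time_s: 19.3
eef_pos: [433.2, -330.3, 81.8]
ee_rot: [0.0, 0.999, -0.05, 0.0]
force: [-1.6, 0.0, 2.2]
grip_width: -0.002
grip_force: 1.2
```

Pack 4 drops from about 250 to 70 N·mm, so it is also a rattler. I'll push it now with the fingers a little apart for a stable yaw.

```bash
python3 -m jog '[{"delta_pos":[1.5,0,2.5],"angular":[0,0,0],"fingers":0},{"delta_pos":[3,0,5],"angular":[0,0,0],"fingers":0},{"delta_pos":[-10,2,20],"angular":[0,0,0],"fingers":0},{"delta_pos":[-28,3,20],"angular":[0,0,0],"fingers":0.3},{"delta_pos":[-28,3,10],"angular":[0,0,0],"fingers":0.3},{"delta_pos":[-28,3,-10],"angular":[0,0,0],"fingers":0.3},{"delta_pos":[-28,3,-23],"angular":[0,0,0],"fingers":0.3},{"delta_pos":[-28,3,-23],"angular":[0,0,0],"fingers":0.3}]'
python3 -m jog '[{"delta_pos":[8,-0.8,0],"angular":[0,0,0],"fingers":0.3},{"delta_pos":[14,-1.4,0],"angular":[0,0,0],"fingers":0.3},{"delta_pos":[20,-2,0],"angular":[0,0,0],"fingers":0.3},{"delta_pos":[28,-2.8,0],"angular":[0,0,0],"fingers":0.3},{"delta_pos":[36,-3.6,0],"angular":[0,0,0],"fingers":0.3},{"delta_pos":[44,-4.4,0],"angular":[0,0,0],"fingers":0.3},{"delta_pos":[52,-5.2,0],"angular":[0,0,0],"fingers":0.3},{"delta_pos":[52,-5.2,0],"angular":[0,0,0],"fingers":0.3}]'
python3 -c "
from h import *
c=cap('side','d2');cv2.imwrite('pics/d2z.png',cv2.resize(c['pixels'][90:200,200:365],None,fx=4.8,fy=4.8,interpolation=2))"
```

```text
time_s: 20.3
eef_pos: [405.2, -326.7, 57.7]
ee_rot: [-0.001, 0.999, -0.049, -0.001]
force: [1.5, -0.5, 0.4]
grip_width: 0.301
grip_force: 0.0
time_s: 21.3
eef_pos: [458.0, -332.6, 59.1]
ee_rot: [0.0, 0.999, -0.049, 0.001]
force: [0.6, -0.1, 0.2]
grip_width: 0.296
grip_force: 0.0
```

View pics/d2z.png

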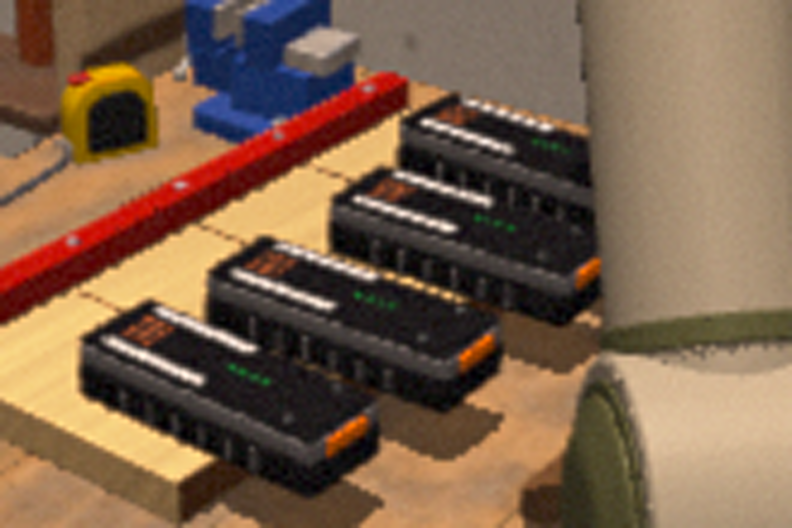

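The side view shows pack 4 moved back squarely, with its tail at about (400,140) in the crop and nearer the rail. The arm hides its nose. I'll continue to the rail.

```bash
python3 -m jog '[{"delta_pos":[8,-0.8,0],"angular":[0,0,0],"fingers":0.3},{"delta_pos":[16,-1.6,0],"angular":[0,0,0],"fingers":0.3},{"delta_pos":[24,-2.4,0],"angular":[0,0,0],"fingers":0.3},{"delta_pos":[32,-3.2,0],"angular":[0,0,0],"fingers":0.3},{"delta_pos":[40,-4,0],"angular":[0,0,0],"fingers":0.3},{"delta_pos":[44,-4.4,0],"angular":[0,0,0],"fingers":0.3}]'
python3 -m jog '[{"delta_pos":[2,-0.2,0],"angular":[0,0,0],"fingers":0.3},{"delta_pos":[4,-0.4,0],"angular":[0,0,0],"fingers":0.3},{"delta_pos":[4,-0.4,0],"angular":[0,0,0],"fingers":0.3}]'
python3 -m jog '[{"delta_pos":[2,-0.2,0],"angular":[0,0,0],"fingers":0.3},{"delta_pos":[4,-0.4,0],"angular":[0,0,0],"fingers":0.3},{"delta_pos":[4,-0.4,0],"angular":[0,0,0],"fingers":0.3}]'
```

```text
time_s: 22.1
eef_pos: [501.0, -336.8, 58.9]
ee_rot: [-0.0, 0.999, -0.05, -0.001]
force: [-5.8, 0.3, 3.9]
grip_width: 0.299
grip_force: 3.2
time_s: 22.48
eef_pos: [505.0, -337.3, 59.0]
ee_rot: [-0.0, 0.999, -0.05, -0.0]
force: [-4.6, -0.3, 3.3]
grip_width: 0.301
grip_force: 2.4
time_s: 22.85
eef_pos: [509.0, -337.7, 59.0]
ee_rot: [0.0, 0.999, -0.05, -0.0]
force: [-5.5, -1.0, 3.1]
grip_width: 0.297
grip_force: 2.3
```

```bash
python3 -m jog '[{"delta_pos":[2,-0.2,0],"angular":[0,0,0],"fingers":0.3},{"delta_pos":[3,-0.3,0],"angular":[0,0,0],"fingers":0.3},{"delta_pos":[3,-0.3,0],"angular":[0,0,0],"fingers":0.3}]'
python3 -m jog '[{"delta_pos":[1,-0.1,0],"angular":[0,0,0],"fingers":0.3},{"delta_pos":[2,-0.2,0],"angular":[0,0,0],"fingers":0.3},{"delta_pos":[2,-0.2,0],"angular":[0,0,0],"fingers":0.3}]'
```

```text
time_s: 23.22
eef_pos: [512.0, -338.0, 59.0]
ee_rot: [-0.0, 0.999, -0.05, -0.0]
force: [-6.4, 0.3, 4.3]
grip_width: 0.303
grip_force: 2.7
time_s: 23.6
eef_pos: [513.3, -338.1, 58.9]
ee_rot: [-0.0, 0.999, -0.05, -0.001]
force: [-8.6, 1.7, 5.8]
grip_width: 0.3
grip_force: 4.9
```

```bash
python3 -m jog '[{"delta_pos":[-15,1.5,0],"angular":[0,0,0],"fingers":0.3},{"delta_pos":[-50,5,10],"angular":[0,0,0],"fingers":0.3},{"delta_pos":[-91,30,30],"angular":[0,0,0],"fingers":0.3},{"delta_pos":[-91,75,30],"angular":[0,0,0],"fingers":0.3},{"delta_pos":[-91,119,30],"angular":[0,0,0],"fingers":0.3},{"delta_pos":[-91,119,10],"angular":[0,0,0],"fingers":0.3},{"delta_pos":[-91,119,0],"angular":[0,0,0],"fingers":0.3},{"delta_pos":[-91,119,0],"angular":[0,0,0],"fingers":0.3}]'
python3 -m jog '[{"delta_pos":[6,-0.6,0],"angular":[0,0,0],"fingers":0.3},{"delta_pos":[12,-1.2,0],"angular":[0,0,0],"fingers":0.3},{"delta_pos":[18,-1.8,0],"angular":[0,0,0],"fingers":0.3},{"delta_pos":[26,-2.6,0],"angular":[0,0,0],"fingers":0.3},{"delta_pos":[34,-3.4,0],"angular":[0,0,0],"fingers":0.3},{"delta_pos":[42,-4.2,0],"angular":[0,0,0],"fingers":0.3},{"delta_pos":[50,-5,0],"angular":[0,0,0],"fingers":0.3},{"delta_pos":[58,-5.8,0],"angular":[0,0,0],"fingers":0.3}]'
```

```text
time_s: 24.6
eef_pos: [423.2, -219.4, 58.4]
ee_rot: [-0.0, 0.999, -0.05, -0.0]
force: [0.5, 0.1, 0.5]
grip_width: 0.296
grip_force: 0.0
time_s: 25.6
eef_pos: [481.1, -224.9, 59.0]
ee_rot: [-0.0, 0.999, -0.05, -0.001]
force: [-7.2, 0.7, 3.3]
grip_width: 0.301
grip_force: 3.1
```

```bash
python3 -m jog '[{"delta_pos":[8,-0.8,0],"angular":[0,0,0],"fingers":0.3},{"delta_pos":[16,-1.6,0],"angular":[0,0,0],"fingers":0.3},{"delta_pos":[24,-2.4,0],"angular":[0,0,0],"fingers":0.3},{"delta_pos":[32,-3.2,0],"angular":[0,0,0],"fingers":0.3},{"delta_pos":[38,-3.8,0],"angular":[0,0,0],"fingers":0.3},{"delta_pos":[38,-3.8,0],"angular":[0,0,0],"fingers":0.3}]'
python3 -m jog '[{"delta_pos":[2,-0.2,0],"angular":[0,0,0],"fingers":0.3},{"delta_pos":[3,-0.3,0],"angular":[0,0,0],"fingers":0.3},{"delta_pos":[3,-0.3,0],"angular":[0,0,0],"fingers":0.3}]'
```

```text
time_s: 26.35
eef_pos: [519.8, -228.9, 58.9]
ee_rot: [0.0, 0.999, -0.05, 0.0]
force: [0.5, 0.2, -0.1]
grip_width: 0.3
grip_force: 0.0
time_s: 26.72
eef_pos: [521.7, -229.0, 59.0]
ee_rot: [-0.0, 0.999, -0.05, -0.001]
force: [-5.4, 0.7, 3.4]
grip_width: 0.302
grip_force: 2.7
```

```bash
python3 -m jog '[{"delta_pos":[1,-0.1,0],"angular":[0,0,0],"fingers":0.3},{"delta_pos":[2,-0.2,0],"angular":[0,0,0],"fingers":0.3},{"delta_pos":[2,-0.2,0],"angular":[0,0,0],"fingers":0.3}]'
python3 -m jog '[{"delta_pos":[1,-0.1,0],"angular":[0,0,0],"fingers":0.3},{"delta_pos":[2,-0.2,0],"angular":[0,0,0],"fingers":0.3},{"delta_pos":[2,-0.2,0],"angular":[0,0,0],"fingers":0.3}]'
```

```text
time_s: 27.1
eef_pos: [523.7, -229.2, 58.9]
ee_rot: [-0.0, 0.999, -0.05, -0.001]
force: [-6.2, 1.1, 3.5]
grip_width: 0.298
grip_force: 2.8
time_s: 27.48
eef_pos: [523.8, -229.2, 59.0]
ee_rot: [-0.001, 0.999, -0.049, -0.003]
force: [-18.5, 1.5, 12.0]
grip_width: 0.3
grip_force: 9.4
```

Pack 3 is at the rail. I'll back off and look from above to check the positions, then tip packs 1 and 2 again to confirm they are sound.

```bash
python3 -m jog '[{"delta_pos":[-15,1.5,0],"angular":[0,0,0],"fingers":0.3},{"delta_pos":[-50,10,20],"angular":[0,0,0],"fingers":0.3},{"delta_pos":[-80,30,70],"angular":[0,0,0],"fingers":0},{"delta_pos":[-90,50,125],"angular":[0,0,0],"fingers":0},{"delta_pos":[-90,75,180],"angular":[0,0,0],"fingers":0},{"delta_pos":[-90,100,235],"angular":[0,0,0],"fingers":0},{"delta_pos":[-90,120,290],"angular":[0,0,0],"fingers":0},{"delta_pos":[-90,130,340],"angular":[0,0,0],"fingers":0},{"delta_pos":[-90,130,360],"angular":[0,0,0],"fingers":0},{"delta_pos":[-90,130,360],"angular":[0,0,0],"fingers":0}]'
python3 -c "
from h import *
cap('wrist','w3')"
```

```text
time_s: 28.72
eef_pos: [436.5, -99.4, 419.8]
ee_rot: [0.001, 0.999, -0.049, 0.002]
force: [0.2, 0.2, 0.2]
grip_width: -0.003
grip_force: 0.0
```

View pics/w3.png

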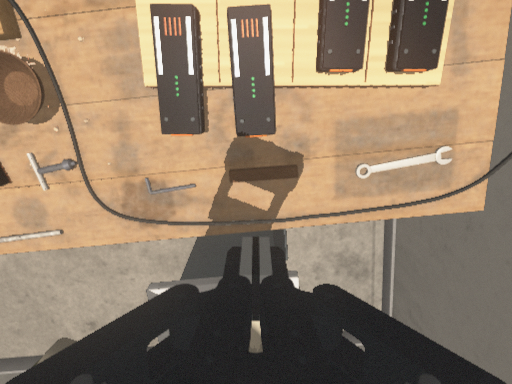

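The view shows packs 3 and 4 fully on the board (noses at (342,70) and (413,70)), and packs 1 and 2 still overhanging with noses at (182,133) and (256,134). I'll measure all four.

```bash
python3 - <<'E'
from h import *
b=load('w3')
for u0,lo in((184,120),(256,120),(340,60),(413,60)):
    r=[]
    for u in range(u0-8,u0+9,4):
        col=b['pixels'][lo:lo+30,u].astype(int).sum(1);r.append(ray(b,u,lo+.5+np.argmax(np.diff(col)),64)[:2])
    m=np.mean(r,0);print(m.round(1),'nose behind edge',((m[0]-536.7-.0978*m[1])*.995).round(1))
E
```

```text
[466.2   7.9] nose behind edge -70.9
[ 453.3 -102.8] nose behind edge -73.0
[ 536.1 -233.9] nose behind edge 22.2
[ 521.9 -339.9] nose behind edge 18.4
```

Packs 3 and 4 are at 112 and 108 mm, both in range, and packs 1 and 2 have not moved. I'll re-tip pack 2 and then pack 1, using the same path as before.

```bash
python3 -m jog '[{"delta_pos":[4,0,-60],"angular":[0,0,0],"fingers":0},{"delta_pos":[8,0,-120],"angular":[0,0,0],"fingers":0},{"delta_pos":[12,-1,-180],"angular":[0,0,0],"fingers":0},{"delta_pos":[16,-1.5,-240],"angular":[0,0,0],"fingers":0},{"delta_pos":[23.5,-1.5,-290],"angular":[0,0,0],"fingers":0},{"delta_pos":[23.5,-1.5,-325],"angular":[0,0,0],"fingers":0},{"delta_pos":[23.5,-1.5,-325],"angular":[0,0,0],"fingers":0},{"delta_pos":[23.5,-1.5,-325],"angular":[0,0,0],"fingers":0}]'
python3 -m jog '[{"delta_pos":[0,0,-5],"angular":[0,0,0],"fingers":0},{"delta_pos":[0,0,-8],"angular":[0,0,0],"fingers":0},{"delta_pos":[-0.5,0,-9.5],"angular":[0,0,0],"fingers":0},{"delta_pos":[-1.5,0,-11],"angular":[0,0,0],"fingers":0},{"delta_pos":[-2.5,0,-12.5],"angular":[0,0,0],"fingers":0},{"delta_pos":[-2.5,0,-12.5],"angular":[0,0,0],"fingers":0},{"delta_pos":[-2.5,0,-12.5],"angular":[0,0,0],"fingers":0},{"delta_pos":[-2.5,0,-12.5],"angular":[0,0,0],"fingers":0}]'
python3 -m jog '[{"delta_pos":[-1.5,0,-2],"angular":[0,0,0],"fingers":0},{"delta_pos":[-3,0,-4],"angular":[0,0,0],"fingers":0},{"delta_pos":[-4.2,0,-6],"angular":[0,0,0],"fingers":0},{"delta_pos":[-5.5,0,-8],"angular":[0,0,0],"fingers":0},{"delta_pos":[-6,0,-9],"angular":[0,0,0],"fingers":0},{"delta_pos":[-6,0,-9],"angular":[0,0,0],"fingers":0},{"delta_pos":[-6,0,-9],"angular":[0,0,0],"fingers":0},{"delta_pos":[-6,0,-9],"angular":[0,0,0],"fingers":0}]'
python3 -m jog '[{"delta_pos":[2,0,3],"angular":[0,0,0],"fingers":0},{"delta_pos":[4,0,6],"angular":[0,0,0],"fingers":0},{"delta_pos":[6,0,9],"angular":[0,0,0],"fingers":0},{"delta_pos":[8,0,13],"angular":[0,0,0],"fingers":0},{"delta_pos":[9,0,30],"angular":[0,0,0],"fingers":0},{"delta_pos":[13,35,35],"angular":[0,0,0],"fingers":0},{"delta_pos":[17,75,35],"angular":[0,0,0],"fingers":0},{"delta_pos":[21,112,30],"angular":[0,0,0],"fingers":0},{"delta_pos":[21,112,21.5],"angular":[0,0,0],"fingers":0},{"delta_pos":[21,112,21.5],"angular":[0,0,0],"fingers":0}]'
python3 -m jog '[{"delta_pos":[0,0,-5],"angular":[0,0,0],"fingers":0},{"delta_pos":[0,0,-8],"angular":[0,0,0],"fingers":0},{"delta_pos":[-0.5,0,-9.5],"angular":[0,0,0],"fingers":0},{"delta_pos":[-1.5,0,-11],"angular":[0,0,0],"fingers":0},{"delta_pos":[-2.5,0,-12.5],"angular":[0,0,0],"fingers":0},{"delta_pos":[-2.5,0,-12.5],"angular":[0,0,0],"fingers":0},{"delta_pos":[-2.5,0,-12.5],"angular":[0,0,0],"fingers":0},{"delta_pos":[-2.5,0,-12.5],"angular":[0,0,0],"fingers":0}]'
python3 -m jog '[{"delta_pos":[-1.5,0,-2],"angular":[0,0,0],"fingers":0},{"delta_pos":[-3,0,-4],"angular":[0,0,0],"fingers":0},{"delta_pos":[-4.2,0,-6],"angular":[0,0,0],"fingers":0},{"delta_pos":[-5.5,0,-8],"angular":[0,0,0],"fingers":0},{"delta_pos":[-6,0,-9],"angular":[0,0,0],"fingers":0},{"delta_pos":[-6,0,-9],"angular":[0,0,0],"fingers":0},{"delta_pos":[-6,0,-9],"angular":[0,0,0],"fingers":0},{"delta_pos":[-6,0,-9],"angular":[0,0,0],"fingers":0}]'
```

```text
time_s: 29.78
eef_pos: [459.9, -101.1, 94.7]
ee_rot: [0.0, 0.999, -0.05, 0.0]
force: [0.2, -1.3, 0.3]
grip_width: 0.0
grip_force: 0.0
time_s: 30.78
eef_pos: [457.1, -100.9, 81.8]
ee_rot: [0.0, 0.999, -0.049, -0.0]
force: [-3.1, 0.5, 6.2]
grip_width: -0.0
grip_force: 3.1
time_s: 31.78
eef_pos: [451.2, -101.0, 72.3]
ee_rot: [0.0, 0.999, -0.05, 0.0]
force: [0.2, -0.1, 3.2]
grip_width: 0.001
grip_force: 1.4
time_s: 33.02
eef_pos: [471.7, 10.8, 93.1]
ee_rot: [-0.0, 0.999, -0.05, -0.001]
force: [-0.5, -0.1, 0.5]
grip_width: 0.002
grip_force: 0.0
time_s: 34.02
eef_pos: [469.2, 10.7, 81.5]
ee_rot: [0.0, 0.999, -0.05, -0.001]
force: [-4.7, 0.8, 7.3]
grip_width: -0.002
grip_force: 3.7
time_s: 35.02
eef_pos: [463.8, 11.0, 72.4]
ee_rot: [0.0, 0.999, -0.05, 0.0]
force: [1.9, -0.9, 3.5]
grip_width: -0.003
grip_force: 1.3
```

Packs 1 and 2 hold about 200–260 N·mm throughout with no collapse, so they are sound. I'll release, raise clear and check.

```bash
python3 -m jog '[{"delta_pos":[2,0,3],"angular":[0,0,0],"fingers":0},{"delta_pos":[4,0,6],"angular":[0,0,0],"fingers":0},{"delta_pos":[6,0,9],"angular":[0,0,0],"fingers":0},{"delta_pos":[8,0,13],"angular":[0,0,0],"fingers":0},{"delta_pos":[8,0,40],"angular":[0,0,0],"fingers":0},{"delta_pos":[0,-25,95],"angular":[0,0,0],"fingers":0},{"delta_pos":[-10,-50,150],"angular":[0,0,0],"fingers":0},{"delta_pos":[-20,-75,205],"angular":[0,0,0],"fingers":0},{"delta_pos":[-27,-100,260],"angular":[0,0,0],"fingers":0},{"delta_pos":[-27,-110,315],"angular":[0,0,0],"fingers":0}]'
python3 -m jog '[{"delta_pos":[0,0,32],"angular":[0,0,0],"fingers":0},{"delta_pos":[0,0,32],"angular":[0,0,0],"fingers":0},{"delta_pos":[0,0,32],"angular":[0,0,0],"fingers":0},{"delta_pos":[0,0,32],"angular":[0,0,0],"fingers":0}]'
python3 - <<'E'
from h import *
c=cap('wrist','w4');b=c
for u0,lo in((184,120),(256,120),(340,60),(413,60)):
    r=[]
    for u in range(u0-8,u0+9,4):
        col=b['pixels'][lo:lo+30,u].astype(int).sum(1);r.append(ray(b,u,lo+.5+np.argmax(np.diff(col)),64)[:2])
    m=np.mean(r,0);print(m.round(1),'nose behind edge',((m[0]-536.7-.0978*m[1])*.995).round(1))
E
```

```text
time_s: 36.28
eef_pos: [435.8, -99.7, 389.0]
ee_rot: [-0.0, 0.999, -0.05, -0.0]
force: [1.2, 0.1, -0.8]
grip_width: -0.003
grip_force: 0.0
time_s: 36.78
eef_pos: [436.6, -98.7, 418.2]
ee_rot: [-0.001, 0.999, -0.049, -0.001]
force: [-0.6, 0.8, -0.4]
grip_width: 0.005
grip_force: 0.0
[466.1   8.9] nose behind edge -71.1
[ 453.2 -101.4] nose behind edge -73.2
[ 531.2 -231.6] nose behind edge 17.1
[ 520.9 -337. ] nose behind edge 17.1
```

View pics/w4.png

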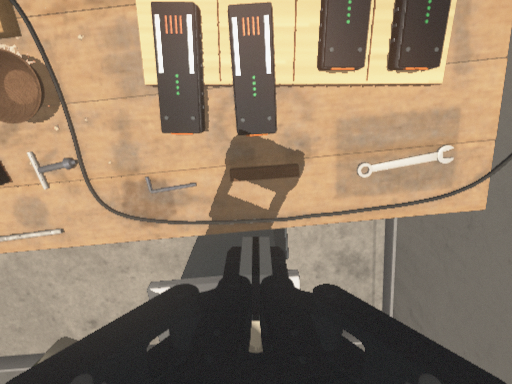

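The final view shows packs 1 and 2 flat in their starting places, packs 3 and 4 back at the rail, the stick and the hex and chuck keys where they were, and the arm clear.

```bash
python3 -c "
from rig import ctrl
print(ctrl.finish_job())"
```

```text
the job is handed in; nothing more can be done
None
```

I found two rattlers, the third and fourth packs from the left as the robot sees them, and pushed both back to the red rail; the two sound packs lie flat in their starting places, and the job was handed in at about 37 s with no verdict returned.

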